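# Open the bushing case, lay its lid inside-up and put the two bushings away

## Robot

A 6-joint arm with a two-finger parallel gripper is mounted at the origin on a cart in front of the work surface, level with it; the furniture and walls round the work are solid. World frame = base frame: x ahead of the robot, y to its left, z up, the work surface at z = 0. Lengths are in mm, angles in rad, forces in N, time in s.
With the tool pointing down it reaches from about 350 to 975 mm from the base axis. Payload 7.1 kg.
Tool frame: the origin (TCP) lies midway between the tips of the shut fingers; the grasp point (between the pads) lies 19 mm behind it (ctrl.grip_point_offset is the distance from the TCP to the grasp point, in mm); z points along the fingers, y is the line along which they close (so a half turn about z gives the same grasp; the last joint's range is limited). The gripper opens to 88 mm and grips with 3 to 60 N. Pads are 20 mm wide; open, the fingers measure 115 mm over their backs; the gripper's body (75 mm by 178 mm) begins 61 mm behind the grasp point.
Start: joints at [-1.219, 0.423, 1.63, -0, 1.089, -0.019], TCP at [226.492, -582.5, 222.675] pointing down, gripper open.
Joint ranges: [-3, 3], [-0.9, 2.11], [0.09, 2.58], [-1.31, 4.45], [0.11, 2.69], [-2.54, 2.54]. Speed limits (rad/s): [2.39, 2.39, 3.01, 3.14, 3.14, 3.14].

## Interface

Orientations are given as a rotation vector (axis times angle).
In Python, from workcell import get_obs, optics, close_job, spotter, ctrl gives the robot as it stands. The module is installed in compiled form; this text tells all that it offers.
- The arm moves only by the tool move_arm, never from a script. Its argument "rows" is a list of rows, each a list of 5 numbers: the shift along the tool's x, y, z in cm, then the turn about the tool's z in degrees, then the opening in per cent of the stroke, from 0 (shut) to 100 (fully open). A call has 1 to 10 rows; each row shifts and turns the commanded pose from where the row before left it, along the tool's axes as they then stand; what a row does not reach is not made up. A row lasts 1/8 s, in which the tool goes at most 62.5 mm and 10.7 degrees, less where a joint would pass 70% of its speed; a pose out of reach is approached as far as the arm can. A call with a gripper value outside its range is refused whole. The fingers move at their own pace and stop on an object; the grip force is fixed at half the most. Time passes only in rows, so rows that do not move let the fingers close. It gives the time, the measured TCP pose, the force, the opening and the grip force at its end, in the units of the state.
- get_obs(): the state, without advancing time (a new reading comes with each control period).
- optics.get_image(name): name is "scene" or "top" or "wrist"; returns the picture (384x512x3 uint8, blue, green, red); there is no depth.
- optics.calibration(name): a dict with "camera_matrix" (3x3 intrinsics, pixels), "xyz" and "orientation" of the camera in the world. Camera axes: x right, y down, z forward; pixel columns grow to the right and rows downward; lengths in mm; the calibration is good to about 2 mm. A picture is of the moment at which its call begins: read the wrist's pose just before it. calibration takes no time and is no camera call; for the wrist camera it gives the pose at the moment of the call.
- close_job(): hands the job in; it is judged then, once.
Trained networks look in the newest picture that a camera, given by its name, has taken for a name from the list of things; names that differ only in an ending like _2 or _b are one class to them, and where a whole thing is asked for, a point or a joint stands for the part that bears it (a point fixed in the world has none). Each returns a list of dicts, best first, with "conf" (0 to 1); they miss things now and then, are a little off and sometimes report something else, mostly with a low value. They report only what shows in the picture. A call takes as long as a camera call. They do not tell look-alikes from the thing itself.
- spotter.find_in(camera, label): "point" ([column, row] in pixels, amid what is visible of it).
- spotter.regions_of(camera, label): "region" (384x512 bool, what is visible of it) and "point" ([column, row] in pixels, amid what is visible of it).
The state is a dict: "t": time; "qpos": joint angles; "qvel": joint speeds; "joint_torque": joint torques, N m; "ee_pos": TCP position; "orientation": TCP orientation; "ft_force": force on the tool from outside, world axes, zero at the start; "moment": the same for the moment, N m; "width": finger opening in mm; "grasp_force": force on a finger pad.
Only numpy, scipy, OpenCV 4.12 (cv2) and the standard library are available. Lean on these libraries where they do the work, as an engineer would, in place of code of your own. Each camera call takes 0.05 s, during which the arm holds its last target. There are 200 camera calls.

## Task

Lift the loose lid off the bushing case, turn it over and lay it flat on the worktop beside the case with its open side up; set it down, don't drop it. Then put the two bushings away in the open case, each upright and fully home in the pocket of its own size, and leave the other things on the worktop where they are.

Things in the scene. Friction and masses are not known exactly. Their poses are not given: they have to be found in the camera images.
- case: Base of the bushing case, screwed down: dark steel plinth 86 x 52 x 12 mm (x, y, z) under a grey pocket block 76 x 42 mm, top 34 mm above the worktop; screw ears 8 mm high stand out 15 mm at both x ends. Origin: centre of the underside; x along the length, z up. Two round pockets in the block's top, 31 and 27 mm wide, 14 mm deep (floors 20 mm above the worktop).
- large_pocket (a point): Centre of the floor of the 31 mm pocket, 14 mm below its mouth; axes as the case.
- small_pocket (a point): Centre of the floor of the 27 mm pocket, 14 mm below its mouth; axes as the case.
- lid: Loose deep aluminium lid, an open-bottomed box 86 x 52 x 50 mm outside (x, y, z), walls 3 mm, crown 4 mm, about 0.12 kg. At first it sits over the pocket block with 2 mm play, its rim on the plinth 12 mm above the worktop; it must rise 22 mm to come clear. Origin: centre of the open rim plane; z points from rim to closed crown, x along the length.
- lid_crown (a point): Centre of the outer face of the lid's closed crown, 50 mm along z from the lid's origin.
- large_bushing: Turned bushing, 28 mm in diameter, 22 mm high, standing loose on the worktop. Origin: centre of its underside; z up its axis. Belongs in the 31 mm pocket.
- small_bushing: Turned bushing, 24 mm in diameter, 28 mm high, standing loose on the worktop. Origin: centre of its underside; z up its axis. Belongs in the 27 mm pocket.
- vee_block: Bystander: ground vee block 45 x 60 x 40 mm, loose, not to be disturbed. Origin: centre of the underside.
- block_123: Bystander: drilled steel block 76 x 50 x 25 mm, loose, not to be disturbed. Origin: centre of the underside.
- micrometer: Bystander: micrometer 41 x 134 x 15 mm lying flat, loose, not to be disturbed. Origin: centre of the underside.
There are look-alikes about, which are no part of the job. What is shaped like the large_bushing but blue or purple is not meant.

How it is judged (in metres and radians):
On the way, in this order (a step that is already met when the one before it is completed fails the run):
1. the lid is lifted clear of the case ((z of lid in the frame of case above 0.036 m or horizontal distance between lid and case above 0.09 m)), for 0.1 s.
2. the lid lies open side up on the worktop, clear of the case, let go and at rest (height (world z) of lid_crown below 0.004 m and height (world z) of lid above 0.046 m and horizontal distance between lid and case above 0.06 m and contact force between lid and case below 0.1 N and linear speed of lid below 0.02 m/s and contact force between the fingers and lid below 0.1 N), for 0.2 s.
At the end, for the whole second after the job is handed in: The lid rests on the worktop open side up (crown under 4 mm, rim over 46 mm high), centre over 60 mm from the case's, not touching it; each bushing rests upright (0.15 rad) in the pocket of its size, within 4 mm of its centre and 3 mm of its floor (height (world z) of lid_crown below 0.004 m and height (world z) of lid above 0.046 m and horizontal distance between lid and case above 0.06 m and contact force between lid and case below 0.1 N and linear speed of each of lid, large_bushing, small_bushing below 0.02 m/s and horizontal distance between large_bushing and large_pocket below 0.004 m and z of large_bushing in the frame of large_pocket below 0.003 m and angle between each of large_bushing, small_bushing's own z axis and vertical below 0.15 rad and horizontal distance between small_bushing and small_pocket below 0.004 m and z of small_bushing in the frame of small_pocket below 0.003 m).
It fails at once if the lid is dropped or thrown (moves faster than 0.7 m/s out of the hand, a fall of some 3 cm) (linear speed of lid above 0.7 m/s and contact force between the fingers and lid below 0.05 N).
It fails at once if the vee block is shifted by more than 15 mm (distance of vee_block from where it was at the start of the episode above 0.015 m).
It fails at once if the drilled block is shifted by more than 15 mm (distance of block_123 from where it was at the start of the episode above 0.015 m).
It fails at once if the micrometer is shifted by more than 15 mm (distance of micrometer from where it was at the start of the episode above 0.015 m).
It also fails if it takes over 72 s, if anything falls off the work surface, if the arm or the gripper's body presses on something with over 40 N, if the wrist force passes 120 N, or if a joint passes its speed limit or range.

## Working session

There is one attempt and no reset: what is moved stays moved. The work goes in short steps, Python scripts to look and compute and a tool call to move; the robot and the scene stay as the last step left them, time stands still between calls to the robot, and variables do not carry over. Pictures are saved under pics/ and viewed, at most 10 in all, crops included, and the job is handed in when it is done.

Besides the shell and the picture viewer there is one more tool, called after "Call:" in YAML: its name, and indented under it one key for each argument. move_arm: Moves the arm, as the interface text tells. Its arguments: {"type":"object","properties":{"rows":{"type":"array","items":{"type":"array","items":{"type":"number"}}}},"required":["rows"]}

```bash
mkdir -p pics; cat > h.py <<'E'
import numpy as np, cv2
from scipy.spatial.transform import Rotation as R
from workcell import get_obs, optics, close_job, spotter, ctrl
def cal(n):
    c=optics.calibration(n); K=np.array(c["camera_matrix"]); o=np.array(c["orientation"],float)
    Rm=o if o.shape==(3,3) else R.from_rotvec(o).as_matrix()
    return K,np.array(c["xyz"],float),Rm
def ray(n,px,z,c=None):
    K,p,Rm=c or cal(n)
    d=Rm@np.linalg.inv(K)@np.array([px[0],px[1],1.])
    return p+d*(z-p[2])/d[2]
def proj(n,P,c=None):
    K,p,Rm=c or cal(n)
    q=K@(Rm.T@(np.array(P,float)-p)); return q[:2]/q[2]
E
python3 - <<'E'
from h import *
o=get_obs(); print(o); print(ctrl.grip_point_offset)
ims=[optics.get_image(n) for n in("scene","top")]
for n,i in zip(("scene","top"),ims):
    cv2.imwrite(f"pics/{n}0.png",i); print(n,cal(n))
    for l in("lid","case","large_bushing","small_bushing","vee_block","block_123","micrometer"):
        print(n,l,[(np.round(d["point"]).tolist(),round(d["conf"],2)) for d in spotter.find_in(n,l)][:5])
E
```

```text
{'t': 0.0, 'qpos': array([-1.21899729e+00,  4.23849822e-01,  1.63068666e+00,  3.25066648e-05,
        1.08862003e+00, -1.89807632e-02]), 'qvel': array([-0.00060335, -0.00144625, -0.00023094, -0.00056123,  0.00102193,
       -0.00064245]), 'joint_torque': array([ 1.17701718e-03, -5.44619465e+01, -2.73670989e+01,  6.45012874e-02,
        2.27942172e-02, -1.11659938e-04]), 'ee_pos': array([ 226.31292753, -581.98130618,  221.8974162 ]), 'orientation': array([-3.08624359e+00, -5.78780575e-01,  3.62125335e-04]), 'ft_force': array([-0.74523592, -0.2583374 ,  0.47168597]), 'moment': array([-0.01325101,  0.00991093,  0.02903608]), 'grasp_force': 0.0, 'width': 87.71534016203849}
18.700000000000003
scene (array([[437.00525019,   0.        , 251.56727668],
       [  0.        , 437.00525019, 188.68897885],
       [  0.        ,   0.        ,   1.        ]]), array([ 28.21652621, 627.15124616, 659.34689162]), array([[-0.79281924, -0.30864887,  0.52552214],
       [-0.6090907 ,  0.43115344, -0.66566901],
       [-0.0211227 , -0.84784585, -0.5298219 ]]))
scene lid [([300.0, 207.0], 0.68)]
scene cas
[... 266 characters left out ...]
1), ([186.0, 208.0], 0.22)]
scene micrometer [([325.0, 179.0], 0.65)]
top (array([[411.06286528,   0.        , 248.87558795],
       [  0.        , 411.06286528, 189.20769889],
       [  0.        ,   0.        ,   1.        ]]), array([ 473.96630345,  -67.66125516, 1038.94864228]), array([[-0.00425942, -0.99465031,  0.10321151],
       [-0.9999875 ,  0.00450693,  0.00216502],
       [-0.00261861, -0.103201  , -0.99465708]]))
top lid [([282.0, 224.0], 0.87)]
top case [([262.0, 224.0], 0.62)]
top large_bushing [([152.0, 229.0], 0.63)]
top small_bushing [([153.0, 184.0], 0.63)]
top vee_block [([225.0, 122.0], 0.73)]
top block_123 [([146.0, 123.0], 0.91)]
top micrometer [([366.0, 212.0], 0.66)]
```

```bash
python3 -c "
import cv2
a=cv2.imread('pics/top0.png');cv2.imwrite('pics/top0b.png',cv2.resize(a,(768,576)))
a=cv2.imread('pics/scene0.png');cv2.imwrite('pics/scene0b.png',cv2.resize(a,(768,576)))"
```

```text
(no output)
```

View pics/top0b.png

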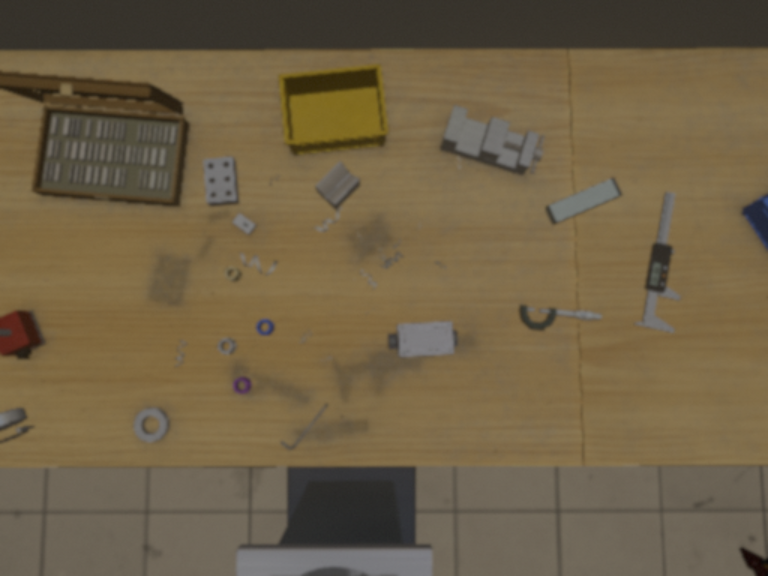

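View pics/scene0b.png

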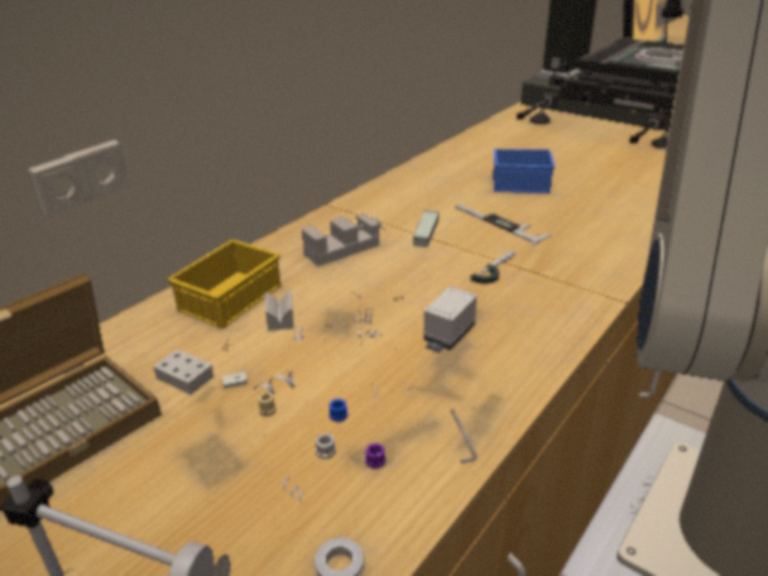

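The top view at 1.5x shows the lid at (282,225) native, with its long side along world y.

Candidates for the large bushing are grey (152,230), blue (177,218) and purple (161,257). I choose the grey one. The small bushing is the brass-coloured one at (155,182). I'll check both in a crop.

The tool can only point down, so I'll turn the lid over by pivoting it between the pads. I'll press its end against the top edge of the fixed case.

```bash
python3 - <<'E'
from h import *
o=get_obs(); print("toolR\n",R.from_rotvec(o["orientation"]).as_matrix().round(3))
a=optics.get_image("top"); c=cal("top")
r=spotter.regions_of("top","lid")[0]["region"].astype(np.uint8)
p=np.argwhere(r)[:,::-1]
W=np.array([ray("top",q,62,c)[:2] for q in p]).astype(np.float32)
print("lid",cv2.minAreaRect(W))
for l,z in(("large_bushing",11),("small_bushing",14),("vee_block",20),("block_123",12),("micrometer",7)):
    for d in spotter.regions_of("top",l)[:2]:
        p=np.argwhere(d["region"])[:,::-1]; W=np.array([ray("top",q,z,c)[:2] for q in p]).astype(np.float32)
        print(l,round(d["conf"],2),W.mean(0).round(1),[np.round(v,1) for v in cv2.minAreaRect(W)])
s=cv2.imread("pics/scene0.png")
A=cv2.resize(s[245:325,145:275],(780,480),interpolation=cv2.INTER_CUBIC); cv2.imwrite("pics/crop.png",A)
E
```

```text
toolR
 [[ 0.932  0.362  0.   ]
 [ 0.362 -0.932 -0.   ]
 [-0.     0.    -1.   ]]
lid ((488.0789794921875, -145.09689331054688), (52.5302619934082, 88.2084732055664), 2.750054359436035)
large_bushing 0.65 [413.8 153.5] [array([413.7, 153.3]), array([26.4, 27.6]), np.float64(45.1)]
large_bushing 0.52 [480.5 180.8] [array([480.9, 181.2]), array([30. , 27.3]), np.float64(89.8)]
small_bushing 0.43 [598.  170.8] [array([598.3, 170.4]), array([25.4, 22.8]), np.float64(89.7)]
vee_block 0.71 [745.6  -4.1] [array([746. ,  -4.2]), array([52.7, 63.2]), np.float64(45.6)]
block_123 0.71 [758.7 195.8] [array([758.6, 195.5]), array([80.3, 55.4]), np.float64(4.9)]
micrometer 0.72 [ 524.9 -364.3] [array([ 519.5, -375.6]), array([135.9,  41. ]), np.float64(85.3)]
```

View pics/crop.png

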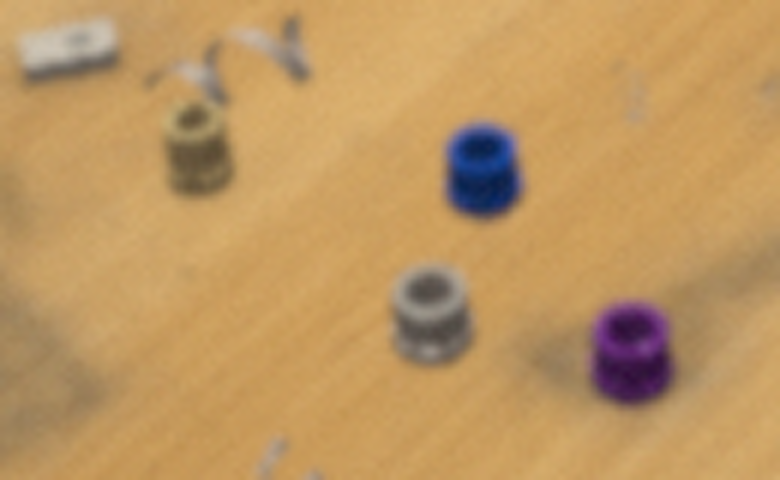

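The crop shows the grey large bushing at (218,297) scene native, brass small bushing at (178,270), and the blue and purple look-alikes to its right. Grey is mine, at world (480.5,181). Next I turn the tool to line up with the lid.

Call:
move_arm:
  rows:
    - [0,0,0,-10.2,100]
    - [0,0,0,-10.2,100]
    - [0,0,0,-10.2,100]
    - [0,0,0,-10.2,100]
    - [0,0,0,-10.2,100]
    - [0,0,0,-10.2,100]
    - [0,0,0,-10.2,100]

```text
t: 2.02
ee_pos: [226.5, -582.5, 222.7]
orientation: [-2.163, -2.279, 0.0]
ft_force: [-0.1, 0.0, 0.3]
width: 87.8
grasp_force: 0.0
```

```bash
cat >> h.py <<'E'
def go(P,yaw=None):
    "cm shift in tool axes to put TCP at P, and turn deg to give tool-x yaw"
    o=get_obs(); Rm=R.from_rotvec(o["orientation"]).as_matrix()
    y=np.degrees(np.arctan2(Rm[1,0],Rm[0,0])); s=Rm.T@(np.array(P)-o["ee_pos"])/10
    print("t",round(o["t"],2),"ee",o["ee_pos"].round(1),"yaw",round(y,2),"shift cm",s.round(2),"turn",None if yaw is None else round(y-yaw,2))
E
python3 -c "
from h import *
go([488,-145,222])"
```

```text
t 2.02 ee [ 226.5 -582.5  222.7] yaw 92.98 shift cm [42.33 28.39  0.07] turn None
```

Call:
move_arm:
  rows:
    - [4.23,2.84,0,0,100]
    - [4.23,2.84,0,0,100]
    - [4.23,2.84,0,0,100]
    - [4.23,2.84,0,0,100]
    - [4.23,2.84,0,0,100]
    - [4.23,2.84,0,0,100]
    - [4.23,2.84,0,0,100]
    - [4.23,2.84,0,0,100]
    - [4.23,2.84,0,0,100]
    - [4.23,2.84,0,0,100]

```text
t: 3.28
ee_pos: [491.5, -145.4, 223.0]
orientation: [2.169, 2.272, 0.0]
ft_force: [0.9, -0.9, 0.1]
width: 87.9
grasp_force: 0.0
```

```bash
python3 - <<'E'
from h import *
go([488,-145,222])
a=optics.get_image("wrist"); c=cal("wrist"); print(c[1].round(1)); cv2.imwrite("pics/w1.png",a)
r=spotter.regions_of("wrist","lid")
for d in r[:1]:
    m=d["region"].astype(np.uint8); p=np.argwhere(m)[:,::-1]
    W=np.array([ray("wrist",q,62,c)[:2] for q in p[::3]]).astype(np.float32); print(d["conf"],cv2.minAreaRect(W),p.min(0),p.max(0))
E
```

```text
t 3.27 ee [ 491.5 -145.4  223. ] yaw 92.64 shift cm [ 0.05 -0.35  0.1 ] turn None
[490.5 -68.5 385.2]
0.58 ((490.4514465332031, -139.8896026611328), (51.78409957885742, 91.75492095947266), 2.8180911540985107) [229 123] [284 217]
```

View pics/w1.png

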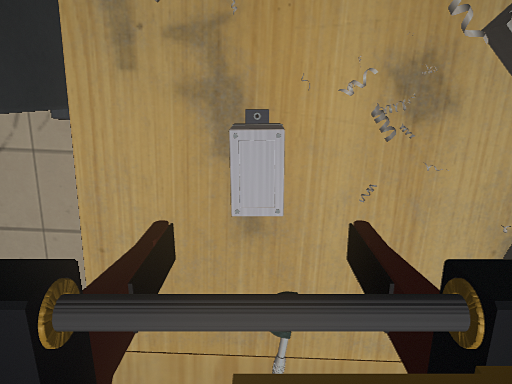

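The wrist view shows the lid crown at columns 231–284, rows 129–216, square to the tool. One ear of the case shows at (257,116).

```bash
python3 - <<'E'
from h import *
c=cal("wrist")
for q in((257.5,172.5),(231,129),(284,129),(231,216),(284,216),(257,109)): print(ray("wrist",q,62 if q[1]>110 else 8,c).round(1))
P=ray("wrist",(257.5,172.5),62,c)
go([P[0],P[1],18.3])
E
```

```text
[ 489.9 -142.8   62. ]
[ 463.4 -103.    62. ]
[ 512.4 -100.4   62. ]
[ 465.9 -188.2   62. ]
[ 518.3 -185.5   62. ]
[486.1 -86.    8. ]
t 3.38 ee [ 492.8 -143.6  222.9] yaw 92.89 shift cm [ 0.08 -0.31 20.46] turn None
```

Call:
move_arm:
  rows:
    - [0,-0.15,4,0,100]
    - [0,-0.1,4,0,100]
    - [0,0,4,0,100]
    - [0,0,4,0,100]
    - [0,0,2.5,0,100]
    - [0,0,1.9,0,100]
    - [0,0,0,0,100]

```text
t: 4.25
ee_pos: [487.0, -147.2, 17.6]
orientation: [-2.168, -2.27, 0.002]
ft_force: [-0.1, 0.3, -0.2]
width: 87.7
grasp_force: 0.0
```

```bash
python3 -c "
from h import *
go([490,-143.5,18.3]); print(get_obs()['ft_force'])"
```

```text
t 4.25 ee [ 487.  -147.2   17.6] yaw 92.62 shift cm [ 0.35  0.32 -0.07] turn None
[-0.09747616  0.25394463 -0.20107255]
```

Call:
move_arm:
  rows:
    - [0.35,0.3,0,0,100]
    - [0,0,0,0,60]
    - [0,0,0,0,40]
    - [0,0,0,0,20]
    - [0,0,0,0,20]
    - [0,0,0,0,0]
    - [0,0,0,0,0]
    - [0,0,0,0,0]

```text
t: 5.25
ee_pos: [489.3, -143.2, 18.7]
orientation: [-2.167, -2.271, 0.003]
ft_force: [-4.9, -1.4, 5.2]
width: 51.7
grasp_force: 30.0
```

```bash
python3 -c "
from h import *
go([490,-143.5,18.3]); o=get_obs();print(o['ft_force'],o['width'],o['grasp_force'])"
```

```text
t 5.25 ee [ 489.3 -143.2   18.7] yaw 92.67 shift cm [-0.03  0.07  0.04] turn None
[-4.9142456  -1.39382132  5.2395539 ] 51.733982702578615 29.972298368811607
```

Call:
move_arm:
  rows:
    - [0,0,-1,0,0]
    - [0,0,-2,0,0]
    - [0,0,-2,0,0]
    - [0,0,-2,0,0]
    - [3,0,0,0,0]
    - [3,0,0,0,0]
    - [3,0,0,0,0]
    - [1,0,0,0,0]
    - [0,0,0,0,0]
    - [0,0,0,0,0]

```text
t: 6.5
ee_pos: [486.7, -44.1, 88.8]
orientation: [2.17, 2.271, 0.0]
ft_force: [0.6, -0.4, -0.3]
width: 51.8
grasp_force: 30.0
```

```bash
python3 - <<'E'
from h import *
# target u=95, z centre 54
c,s=np.cos(np.radians(92.7)),np.sin(np.radians(92.7))
go([489.3+95*c,-143.5+95*s,35.3]); o=get_obs();print(o['ft_force'],o['width'])
cv2.imwrite("pics/s1.png",cv2.resize(optics.get_image("scene")[130:290,200:400],(800,600)))
E
```

```text
t 6.5 ee [486.7 -44.1  88.8] yaw 92.62 shift cm [-0.44 -0.21  5.35] turn None
[ 0.61483392 -0.41105497 -0.25991312] 51.76878558487622
```

View pics/s1.png

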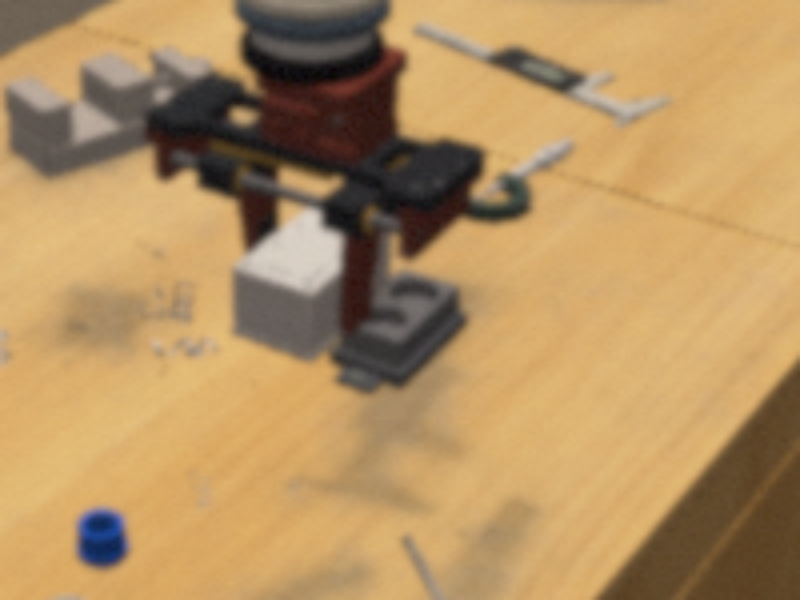

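The view shows the lid held level, clear of the case. The case's two pockets are visible, with the larger probably at the far end. Now I lower and feel for the edge of the block.

Call:
move_arm:
  rows:
    - [0,0,2,0,0]
    - [0,0,2,0,0]
    - [0,0,1.3,0,0]
    - [-1,0,0,0,0]
    - [0,0,0,0,0]
    - [0,0,0,0,0]

```text
t: 7.3
ee_pos: [487.3, -53.8, 36.3]
orientation: [2.17, 2.271, 0.001]
ft_force: [0.9, -0.6, -0.8]
width: 51.8
grasp_force: 30.0
```

```bash
cat >> h.py <<'E'
def uz():
    o=get_obs(); th=np.radians(92.7); d=o["ee_pos"]-np.array([489.3,-143.5,0])
    print("t",round(o["t"],2),"u",round(d[0]*np.cos(th)+d[1]*np.sin(th),1),"v",round(d[0]*np.sin(th)-d[1]*np.cos(th),1),"zc",round(d[2]+18.7,1),"F",o["ft_force"].round(1),"M",o["moment"].round(2),"w",round(o["width"],1))
E
python3 -c "
from h import *
uz()"
```

```text
t 7.3 u 89.7 v 2.3 zc 55.0 F [ 0.9 -0.6 -0.8] M [-0.02 -0.07  0.02] w 51.8
```

Call:
move_arm:
  rows:
    - [-0.7,0,0,0,0]
    - [-0.3,0,0,0,0]
    - [0,0,0,0,0]

```text
t: 7.68
ee_pos: [487.7, -62.0, 36.3]
orientation: [-2.17, -2.27, -0.003]
ft_force: [-0.4, 14.5, 4.6]
width: 51.8
grasp_force: 30.0
```

```bash
python3 -c "
from h import *
uz()"
```

```text
t 7.67 u 81.5 v 2.2 zc 55.0 F [-0.4 14.5  4.6] M [ 2.41 -0.24  0.13] w 51.8
```

Call:
move_arm:
  rows:
    - [-0.3,0,-0.55,0,0]
    - [-0.35,0,-0.5,0,0]
    - [-0.45,0,-0.45,0,0]
    - [-0.5,0,-0.4,0,0]
    - [-0.55,0,-0.3,0,0]
    - [-0.55,0,-0.25,0,0]
    - [0,0,0,0,0]

```text
t: 8.55
ee_pos: [488.7, -90.9, 60.4]
orientation: [2.17, 2.271, 0.0]
ft_force: [-0.5, -0.4, -1.8]
width: 51.9
grasp_force: 30.0
```

```bash
python3 - <<'E'
from h import *
uz()
cv2.imwrite("pics/s2.png",cv2.resize(optics.get_image("scene")[150:270,230:390],(800,600)))
E
```

```text
t 8.55 u 52.6 v 1.9 zc 79.1 F [-0.5 -0.4 -1.8] M [ 0.   -0.05 -0.03] w 51.9
```

View pics/s2.png

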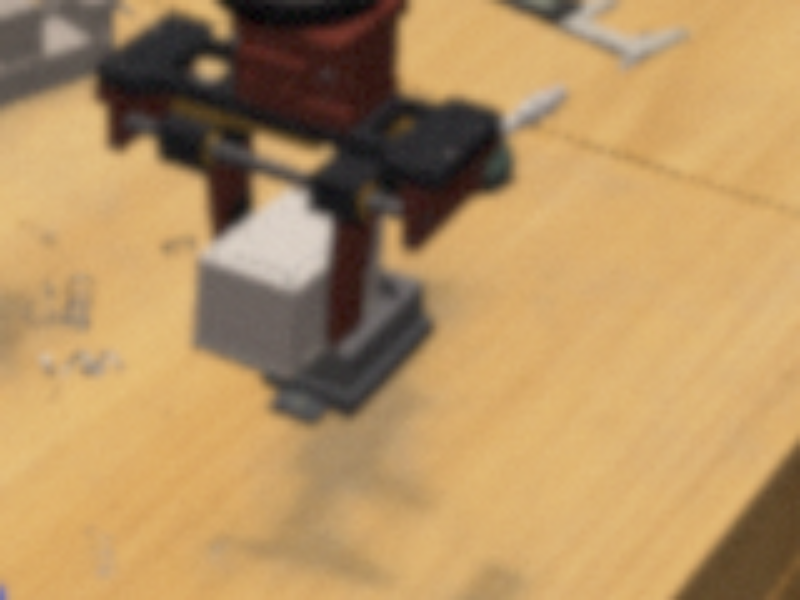

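The force is zero: the lid rode up over the edge and didn't turn. I'll go back, push in harder first at constant height, and only then arc.

Call:
move_arm:
  rows:
    - [2.2,0,0,0,0]
    - [2,0,0,0,0]
    - [0,0,2.4,0,0]
    - [-1.2,0,0,0,0]
    - [-0.3,0,0,0,0]
    - [-0.3,0,0,0,0]
    - [0,0,0,0,0]

```text
t: 9.48
ee_pos: [487.8, -66.8, 36.7]
orientation: [2.17, 2.271, 0.001]
ft_force: [1.1, 1.2, -0.7]
width: 52.0
grasp_force: 30.0
```

```bash
python3 -c "
from h import *
uz()"
```

```text
t 9.47 u 76.7 v 2.1 zc 55.4 F [ 1.1  1.2 -0.7] M [ 0.01 -0.16  0.  ] w 52.0
```

Call:
move_arm:
  rows:
    - [-0.3,0,0,0,0]
    - [-0.3,0,0,0,0]
    - [0,0,0,0,0]

```text
t: 9.85
ee_pos: [487.9, -68.9, 37.3]
orientation: [-2.17, -2.268, -0.005]
ft_force: [0.1, 30.1, 13.1]
width: 51.7
grasp_force: 30.0
```

```bash
python3 - <<'E'
from h import *
uz()
cv2.imwrite("pics/s3.png",cv2.resize(optics.get_image("scene")[150:270,230:390],(800,600),interpolation=cv2.INTER_CUBIC))
E
```

```text
t 9.85 u 74.5 v 2.1 zc 56.0 F [ 0.1 30.1 13.1] M [ 5.05 -0.13  0.04] w 51.7
```

View pics/s3.png

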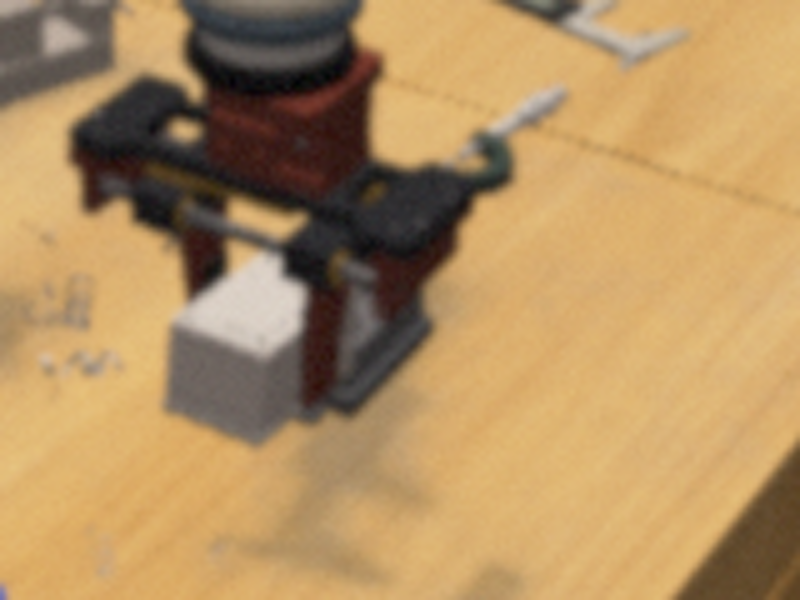

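Call:
move_arm:
  rows:
    - [0,0,0,0,56]
    - [0,0,0,0,56]

```text
t: 10.15
ee_pos: [487.9, -68.9, 37.3]
orientation: [-2.17, -2.268, -0.005]
ft_force: [0.7, 29.5, 13.8]
width: 51.7
grasp_force: 30.0
```

Call:
move_arm:
  rows:
    - [-0.3,0,-0.1,0,0]
    - [-0.3,0,-0.1,0,0]
    - [0,0,0,0,0]

```text
t: 10.52
ee_pos: [488.2, -75.2, 39.3]
orientation: [-2.17, -2.268, -0.005]
ft_force: [0.5, 26.7, 11.7]
width: 51.6
grasp_force: 30.0
```

```bash
python3 -c "
from h import *
uz()"
```

```text
t 10.53 u 68.3 v 2.1 zc 58.0 F [ 0.5 26.7 11.7] M [ 4.61 -0.13 -0.03] w 51.6
```

```bash
cat > fit.py <<'E'
from h import *
from scipy.optimize import differential_evolution
TH=np.radians(92.7); U=np.array([np.cos(TH),np.sin(TH),0]); V=np.array([np.sin(TH),-np.cos(TH),0]); Z=np.array([0,0,1.])
def corners(C,th):
    X=U*np.cos(th)+Z*np.sin(th)    # +u end rises with clockwise tilt
    Zl=-U*np.sin(th)+Z*np.cos(th)  # rim->crown direction
    return {(i,j,k):C+X*43*i+V*26*j+Zl*25*k for i in(-1,1) for j in(-1,1) for k in(-1,1)}
def fitlid(th_rng=(-10,190),rng=25,center=None):
    img=optics.get_image("scene"); c=cal("scene")
    D=spotter.regions_of("scene","lid"); 
    if not D: print("no lid"); return img
    m=D[0]["region"].astype(np.uint8); o=get_obs(); G=o["ee_pos"]+[0,0,18.7] if center is None else np.array(center,float)
    m0=m; box=cv2.boundingRect(m); x0,y0=box[0]-25,box[1]-25; S=3
    def rend(p):
        C=G+U*p[0]+Z*p[1]; q=np.array([proj("scene",P,c) for P in corners(C,np.radians(p[2])).values()])
        h=cv2.convexHull(((q-[x0,y0])*S).astype(np.float32)).astype(np.int32)
        r=np.zeros(((box[3]+50)*S,(box[2]+50)*S),np.uint8); cv2.fillConvexPoly(r,h,1); return r
    M=cv2.resize(m[y0:y0+box[3]+50,x0:x0+box[2]+50],None,fx=S,fy=S,interpolation=cv2.INTER_NEAREST)
    # pixels hidden by fingers: allowed to be unmasked
    allow=np.zeros_like(M)
    if center is None:
        for s in(-1,1):
            q=[proj("scene",o["ee_pos"]+U*a+V*s*(b+o["width"]/2)+Z*k,c) for a in(-16,16) for b in(-1,18) for k in(-4,110)]
            cv2.fillConvexPoly(allow,cv2.convexHull(((np.array(q)-[x0,y0])*S).astype(np.float32)).astype(np.int32),1)
        q=[proj("scene",o["ee_pos"]+U*a+V*b+Z*k,c) for a in(-40,40) for b in(-92,92) for k in(75,160)]
        cv2.fillConvexPoly(allow,cv2.convexHull(((np.array(q)-[x0,y0])*S).astype(np.float32)).astype(np.int32),1)
    def cost(p):
        r=rend(p); return float((M&(1-r)).sum()+((r&(1-M)&(1-allow)).sum()))/S**2
    b=differential_evolution(cost,[(-rng,rng),(-rng,rng),th_rng],seed=1,maxiter=40,popsize=12)
    print("lid rel grip du,dz,tilt",b.x.round(1),"cost",round(b.fun),"area",int(m.sum()),"conf",round(D[0]["conf"],2)); return img
E
python3 -c "
from fit import *
uz(); fitlid((-10,80))"
```

```text
t 10.53 u 68.3 v 2.1 zc 58.0 F [ 0.5 26.7 11.7] M [ 4.61 -0.13 -0.03] w 51.6
lid rel grip du,dz,tilt [3.7 0.4 9.6] cost 13 area 836 conf 0.6
```

Call:
move_arm:
  rows:
    - [1.5,0,0,0,0]
    - [2.5,0,0,0,0]
    - [3,0,0,0,0]
    - [0,0,1.2,0,0]
    - [0,0,0.8,0,0]
    - [0,0,0.4,0,0]
    - [0,0,0.3,0,0]
    - [0,0,0,0,0]

```text
t: 11.62
ee_pos: [484.5, -8.7, 11.6]
orientation: [-2.171, -2.27, 0.0]
ft_force: [-3.3, 4.1, 9.8]
width: 51.7
grasp_force: 30.0
```

```bash
python3 -c "
from fit import *
uz(); fitlid((-20,60))"
```

```text
t 11.62 u 134.9 v 1.5 zc 30.3 F [-3.3  4.1  9.8] M [ 0.65  0.44 -0.03] w 51.7
lid rel grip du,dz,tilt [-0.  -2.5 10.1] cost 15 area 808 conf 0.94
```

Call:
move_arm:
  rows:
    - [0,0,0.3,0,0]
    - [0,0,0.3,0,0]
    - [0,0,0,0,0]

```text
t: 12.1
ee_pos: [484.4, -8.2, 6.1]
orientation: [-2.17, -2.27, -0.0]
ft_force: [-5.2, 9.7, 18.6]
width: 51.9
grasp_force: 30.0
```

```bash
python3 -c "
from fit import *
uz(); fitlid((-20,60))"
```

```text
t 12.1 u 135.4 v 1.5 zc 24.8 F [-5.2  9.7 18.6] M [ 1.17  0.77 -0.07] w 51.9
lid rel grip du,dz,tilt [4.1 0.5 6.2] cost 22 area 868 conf 0.96
```

Call:
move_arm:
  rows:
    - [0,0,0,0,64]
    - [0,0,0,0,72]
    - [0,0,-1.4,0,72]
    - [0,0,-1.4,0,72]
    - [0,0,0,0,40]
    - [0,0,0,0,20]
    - [0,0,0,0,0]
    - [0,0,0,0,0]

```text
t: 13.2
ee_pos: [485.3, -8.5, 34.0]
orientation: [2.169, 2.272, 0.001]
ft_force: [-1.8, -0.7, 13.6]
width: 51.8
grasp_force: 30.0
```

```bash
python3 -c "
from fit import *
uz(); fitlid((-20,60),35)"
```

```text
t 13.2 u 135.0 v 2.4 zc 52.7 F [-1.8 -0.7 13.6] M [-0.1   0.23  0.06] w 51.8
lid rel grip du,dz,tilt [  7.6 -27.5  -1.5] cost 22 area 1015 conf 0.68
```

Call:
move_arm:
  rows:
    - [0,0,-1.5,0,0]
    - [0,0,-1.5,0,0]
    - [-2.5,0,0,0,0]
    - [-2,0,0,0,0]
    - [-0.5,0,0,0,0]
    - [-0.4,0,0,0,0]
    - [-0.4,0,0,0,0]
    - [0,0,0,0,0]

```text
t: 14.3
ee_pos: [487.4, -66.3, 63.2]
orientation: [-2.169, -2.272, 0.0]
ft_force: [-0.2, -0.3, -0.3]
width: 52.1
grasp_force: 30.0
```

```bash
python3 -c "
from fit import *
uz()"
```

```text
t 14.3 u 77.3 v 1.7 zc 81.9 F [-0.2 -0.3 -0.3] M [-0.04 -0.07  0.03] w 52.1
```

Call:
move_arm:
  rows:
    - [-0.3,0,0,0,0]
    - [-0.3,0,0,0,0]
    - [-0.3,0,0,0,0]
    - [0,0,0,0,0]

```text
t: 14.8
ee_pos: [487.8, -75.2, 63.1]
orientation: [-2.17, -2.271, -0.001]
ft_force: [1.7, 3.8, -1.1]
width: 52.0
grasp_force: 30.0
```

```bash
python3 -c "
from fit import *
uz(); fitlid((-20,60),35)"
```

```text
t 14.8 u 68.3 v 1.7 zc 81.8 F [ 1.7  3.8 -1.1] M [ 0.73 -0.21  0.08] w 52.0
lid rel grip du,dz,tilt [  6.5 -30.    1.2] cost 19 area 986 conf 0.86
```

Call:
move_arm:
  rows:
    - [-0.4,0,0,0,0]
    - [-0.4,0,0,0,0]
    - [-0.4,0,0,0,0]
    - [0,0,0,0,0]

```text
t: 15.4
ee_pos: [488.4, -85.9, 63.9]
orientation: [-2.17, -2.27, -0.002]
ft_force: [0.2, 13.2, 9.0]
width: 51.8
grasp_force: 30.0
```

```bash
python3 -c "
from fit import *
uz(); fitlid((-20,60),35)"
```

```text
t 15.4 u 57.6 v 1.8 zc 82.6 F [ 0.2 13.2  9. ] M [2.65 0.11 0.03] w 51.8
lid rel grip du,dz,tilt [ 15.4 -26.5  13.2] cost 46 area 885 conf 0.56
```

Call:
move_arm:
  rows:
    - [-0.5,0,-0.2,0,0]
    - [-0.5,0,-0.2,0,0]
    - [-0.4,0,-0.05,0,0]
    - [-0.4,0,0,0,0]
    - [-0.4,0,0,0,0]
    - [0,0,0,0,0]

```text
t: 16.25
ee_pos: [489.4, -108.8, 68.1]
orientation: [-2.17, -2.271, -0.001]
ft_force: [-0.2, 6.1, 6.2]
width: 52.3
grasp_force: 30.0
```

```bash
python3 -c "
from fit import *
uz(); fitlid((-20,90),45)"
```

```text
t 16.25 u 34.6 v 1.7 zc 86.8 F [-0.2  6.1  6.2] M [1.35 0.06 0.04] w 52.3
lid rel grip du,dz,tilt [ 26.6 -18.   29.8] cost 25 area 818 conf 0.84
```

Call:
move_arm:
  rows:
    - [-0.4,0,0.05,0,0]
    - [-0.4,0,0.05,0,0]
    - [-0.4,0,0.1,0,0]
    - [-0.4,0,0.15,0,0]
    - [-0.3,0,0.2,0,0]
    - [-0.3,0,0.2,0,0]
    - [0,0,0,0,0]

```text
t: 17.23
ee_pos: [490.8, -131.8, 61.1]
orientation: [2.169, 2.271, 0.0]
ft_force: [-2.0, 2.2, 9.9]
width: 51.6
grasp_force: 30.0
```

```bash
python3 -c "
from fit import *
uz(); fitlid((0,110),45)"
```

```text
t 17.23 u 11.6 v 2.1 zc 79.8 F [-2.   2.2  9.9] M [ 0.43  0.26 -0.01] w 51.6
lid rel grip du,dz,tilt [35.2 -1.3 52.5] cost 22 area 895 conf 0.81
```

Call:
move_arm:
  rows:
    - [-0.3,0,0.2,0,0]
    - [-0.3,0,0.25,0,0]
    - [0,0,0.25,0,0]
    - [0,0,0.2,0,0]
    - [0,0,0,0,0]

```text
t: 17.95
ee_pos: [492.0, -138.2, 52.4]
orientation: [2.168, 2.27, 0.001]
ft_force: [-0.2, -1.0, 10.9]
width: 51.7
grasp_force: 30.0
```

```bash
python3 -c "
from fit import *
uz(); im=fitlid((0,120),45)
cv2.imwrite('pics/s4.png',cv2.resize(im[130:290,200:400],(800,600)))"
```

```text
t 17.95 u 5.2 v 2.9 zc 71.1 F [-0.2 -1.  10.9] M [0.15 0.09 0.04] w 51.7
lid rel grip du,dz,tilt [33.4  7.2 65.2] cost 23 area 979 conf 0.63
```

View pics/s4.png

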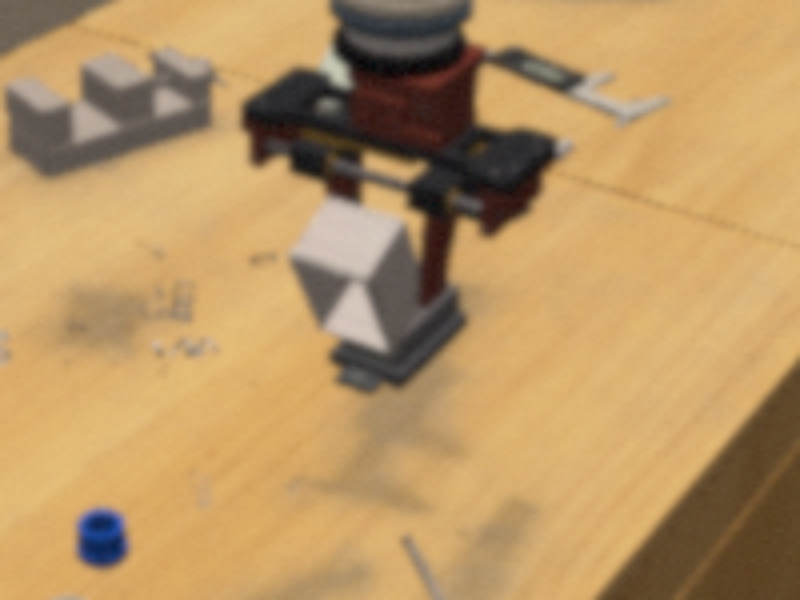

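The picture shows the lid turned about 70°, open side facing +y, at (355,280) of the crop. Next I'll stand it on its end on the table, press it square and regrip at its middle height.

Call:
move_arm:
  rows:
    - [0,0,-2,0,0]
    - [3,0,-1,0,0]
    - [4,0,0,0,0]
    - [4,0,0,0,0]
    - [2,0,1.5,0,0]
    - [0,0,1.5,0,0]
    - [0,0,1.2,0,0]
    - [0,0,0,0,0]

```text
t: 19.05
ee_pos: [484.0, -8.3, 38.1]
orientation: [-2.17, -2.27, 0.002]
ft_force: [-0.0, 0.3, -0.7]
width: 51.7
grasp_force: 30.0
```

```bash
python3 -c "
from fit import *
uz(); fitlid((30,120),45)"
```

```text
t 19.05 u 135.3 v 1.1 zc 56.8 F [-0.   0.3 -0.7] M [-0.08 -0.08 -0.05] w 51.7
lid rel grip du,dz,tilt [33.   4.6 64.3] cost 24 area 1128 conf 0.84
```

Call:
move_arm:
  rows:
    - [0,0,0.4,0,0]
    - [0,0,0.4,0,0]
    - [0,0,0.3,0,0]
    - [0,0,0.3,0,0]
    - [0,0,0,0,0]

```text
t: 19.77
ee_pos: [484.6, -7.4, 25.0]
orientation: [-2.169, -2.272, 0.0]
ft_force: [-0.7, -0.7, -1.6]
width: 52.0
grasp_force: 30.0
```

```bash
python3 -c "
from fit import *
uz(); fitlid((30,120),45)"
```

```text
t 19.77 u 136.1 v 1.7 zc 43.7 F [-0.7 -0.7 -1.6] M [-0.07 -0.03 -0.03] w 52.0
lid rel grip du,dz,tilt [32.3  6.1 64.2] cost 23 area 1082 conf 0.62
```

Call:
move_arm:
  rows:
    - [0,0,0.4,0,0]
    - [0,0,0.4,0,0]
    - [0,0,0.4,0,0]
    - [0,0,0,0,0]

```text
t: 20.38
ee_pos: [485.1, -8.4, 14.2]
orientation: [2.168, 2.272, -0.0]
ft_force: [-3.7, -8.9, 13.8]
width: 52.0
grasp_force: 30.0
```

```bash
python3 -c "
from fit import *
uz(); fitlid((30,120),45)"
```

```text
t 20.38 u 135.1 v 2.2 zc 32.9 F [-3.7 -8.9 13.8] M [-1.13  0.55  0.17] w 52.0
lid rel grip du,dz,tilt [28.4 14.9 73.4] cost 32 area 1108 conf 0.75
```

Call:
move_arm:
  rows:
    - [0,0,0.4,0,0]
    - [0,0,0.3,0,0]
    - [0,0,0,0,0]

```text
t: 20.85
ee_pos: [485.1, -8.6, 7.4]
orientation: [2.168, 2.272, -0.0]
ft_force: [-3.5, -11.5, 18.8]
width: 51.8
grasp_force: 30.0
```

```bash
python3 -c "
from fit import *
uz(); fitlid((30,120),45)"
```

```text
t 20.85 u 135.0 v 2.2 zc 26.1 F [ -3.5 -11.5  18.8] M [-1.24  0.77  0.21] w 51.8
lid rel grip du,dz,tilt [24.7 22.  75.2] cost 19 area 1041 conf 0.97
```

Call:
move_arm:
  rows:
    - [0.2,0,0.3,0,0]
    - [0.2,0,0.1,0,0]
    - [0.2,0,0,0,0]
    - [0,0,0,0,0]

```text
t: 21.45
ee_pos: [486.0, -2.6, 3.9]
orientation: [2.167, 2.27, 0.002]
ft_force: [-2.6, -9.7, 22.5]
width: 52.1
grasp_force: 30.0
```

```bash
python3 -c "
from fit import *
uz(); fitlid((30,120),45)"
```

```text
t 21.45 u 140.9 v 3.4 zc 22.6 F [-2.6 -9.7 22.5] M [-1.04  0.54  0.08] w 52.1
lid rel grip du,dz,tilt [20.9 23.6 78.3] cost 17 area 962 conf 0.81
```

Call:
move_arm:
  rows:
    - [0,0,0,0,60.5]
    - [0,0,0,0,62]
    - [0,0,0,0,65]
    - [0,0,0,0,75]
    - [0,0,0,0,75]

```text
t: 22.18
ee_pos: [484.3, -1.4, 2.0]
orientation: [-2.169, -2.272, 0.0]
ft_force: [0.5, 0.0, -0.7]
width: 65.9
grasp_force: 0.0
```

```bash
python3 -c "
from fit import *
uz(); fitlid((60,185),45)"
```

```text
t 22.18 u 142.2 v 1.7 zc 20.7 F [ 0.5  0.  -0.7] M [-0.01 -0.08 -0.01] w 65.9
lid rel grip du,dz,tilt [16.4 28.  82.3] cost 10 area 974 conf 0.72
```

```bash
python3 - <<'E'
from fit import *
fitlid((89.9,90.1),45)
# top camera check: lid extents at z=86 plane
c=cal("top"); optics.get_image("top"); D=spotter.regions_of("top","lid"); 
for d in D[:1]:
    p=np.argwhere(d["region"])[:,::-1]; W=np.array([ray("top",q,86,c) for q in p])
    u=(W-[489.3,-143.5,0])@U; v=(W-[489.3,-143.5,0])@V; print(d["conf"],u.min(),u.max(),v.min(),v.max())
E
```

```text
lid rel grip du,dz,tilt [13.8 26.6 90. ] cost 14 area 1021 conf 0.56
0.58 88.69099205377448 158.23656281528264 209.05675600690424 281.6649004190517
```

Call:
move_arm:
  rows:
    - [0,0,-1.9,0,75]
    - [0,0,-1.9,0,75]
    - [0,0,0,0,75]

```text
t: 22.85
ee_pos: [485.4, -1.5, 41.1]
orientation: [2.168, 2.271, 0.003]
ft_force: [-0.3, -0.0, 0.7]
width: 66.0
grasp_force: 0.0
```

```bash
python3 - <<'E'
from fit import *
uz()
im=optics.get_image("wrist"); c=cal("wrist"); D=spotter.regions_of("wrist","lid"); cv2.imwrite("pics/w2.png",im)
for d in D[:2]:
    p=np.argwhere(d["region"])[:,::-1]; W=np.array([ray("wrist",q,86,c) for q in p])
    u=(W-[489.3,-143.5,0])@U; v=(W-[489.3,-143.5,0])@V; print(d["conf"],p.min(0),p.max(0),"u",np.percentile(u,[0,1,99,100]).round(1),"v",np.percentile(v,[0,1,99,100]).round(1))
E
```

```text
t 22.85 u 142.0 v 2.8 zc 59.8 F [-0.3 -0.   0.7] M [-0.04 -0.13  0.01] w 66.0
0.74 [185 154] [335 294] u [141.9 142.7 194.7 195.7] v [-24.3 -22.7  27.6  28.7]
```

View pics/w2.png

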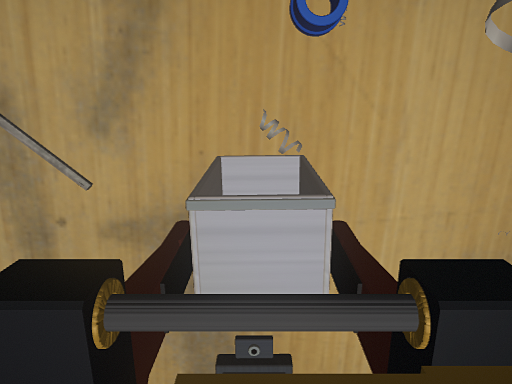

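The wrist view shows the lid standing on its end. Its top rim edge is at row 208 (columns 187–334) and the open side faces up the image (+y).

```bash
python3 - <<'E'
from fit import *
c=cal("wrist")
for q in((187,208),(334,208)):
    P=ray("wrist",q,86,c)-[489.3,-143.5,0]; print((P@U).round(1),(P@V).round(1))
E
```

```text
176.5 -23.9
176.6 28.0
```

Call:
move_arm:
  rows:
    - [0.95,-0.1,0,0,75]
    - [0,0,0,0,40]
    - [0,0,0,0,20]
    - [0,0,0,0,0]
    - [0,0,0,0,0]
    - [0,0,-1.2,0,0]
    - [0,0,-1.2,0,0]
    - [-4,0,0,0,0]
    - [-3,0,0,0,0]
    - [0,0,0,0,0]

```text
t: 24.2
ee_pos: [486.9, -63.4, 65.2]
orientation: [2.172, 2.268, 0.002]
ft_force: [0.1, 0.1, -1.2]
width: 51.6
grasp_force: 30.0
```

```bash
python3 -c "
from fit import *
uz(); fitlid((60,185),45)"
```

```text
t 24.2 u 80.1 v 1.4 zc 83.9 F [ 0.1  0.1 -1.2] M [ 0.01 -0.07  0.04] w 51.6
lid rel grip du,dz,tilt [  0.2 -15.5  89.4] cost 23 area 1052 conf 0.6
```

Good: gripped at tilt 90°, with the grip about 16 mm above the lid's centre. Pushing the crown against the block edge now.

Call:
move_arm:
  rows:
    - [-1,0,0,0,0]
    - [-0.5,0,0,0,0]
    - [-0.5,0,0,0,0]
    - [-0.5,0,0,0,0]
    - [-0.5,0,-0.1,0,0]
    - [0,0,0,0,0]

```text
t: 25.05
ee_pos: [487.6, -91.3, 65.1]
orientation: [-2.17, -2.27, -0.001]
ft_force: [1.3, 6.3, -0.4]
width: 51.7
grasp_force: 30.0
```

```bash
python3 -c "
from fit import *
uz(); fitlid((60,185),45)"
```

```text
t 25.05 u 52.2 v 0.8 zc 83.8 F [ 1.3  6.3 -0.4] M [ 1.24 -0.32  0.07] w 51.7
lid rel grip du,dz,tilt [  4.6 -14.7  92.4] cost 16 area 1035 conf 0.69
```

Call:
move_arm:
  rows:
    - [-0.6,0,-0.15,0,0]
    - [-0.6,0,-0.1,0,0]
    - [-0.6,0,-0.1,0,0]
    - [-0.5,0,0,0,0]
    - [-0.5,0,0.05,0,0]
    - [-0.5,0,0.1,0,0]
    - [0,0,0,0,0]

```text
t: 26.02
ee_pos: [488.8, -124.1, 67.1]
orientation: [-2.169, -2.27, -0.001]
ft_force: [-0.1, 6.7, 2.3]
width: 51.6
grasp_force: 30.0
```

```bash
python3 -c "
from fit import *
uz(); fitlid((60,185),45)"
```

```text
t 26.02 u 19.4 v 0.4 zc 85.8 F [-0.1  6.7  2.3] M [ 1.29 -0.08  0.  ] w 51.6
lid rel grip du,dz,tilt [ 24.2 -10.8 111.8] cost 21 area 1067 conf 0.64
```

Call:
move_arm:
  rows:
    - [-0.5,0,0.15,0,0]
    - [-0.5,0,0.25,0,0]
    - [-0.4,0,0.3,0,0]
    - [-0.4,0,0.3,0,0]
    - [-0.3,0,0.3,0,0]
    - [-0.3,0,0.3,0,0]
    - [0,0,0,0,0]

```text
t: 27.0
ee_pos: [490.8, -149.0, 51.6]
orientation: [2.17, 2.271, 0.001]
ft_force: [0.1, 1.0, 4.5]
width: 51.8
grasp_force: 30.0
```

```bash
python3 -c "
from fit import *
uz(); fitlid((60,185),45)"
```

```text
t 27.0 u -5.6 v 1.2 zc 70.3 F [0.1 1.  4.5] M [ 0.49 -0.02  0.01] w 51.8
lid rel grip du,dz,tilt [ 35.8   2.9 134.6] cost 28 area 1057 conf 0.88
```

Call:
move_arm:
  rows:
    - [-0.3,0,0.3,0,0]
    - [-0.3,0,0.3,0,0]
    - [0,0,0.3,0,0]
    - [0,0,0.3,0,0]
    - [0,0,0,0,0]

```text
t: 27.72
ee_pos: [491.2, -155.0, 39.5]
orientation: [2.169, 2.271, 0.001]
ft_force: [0.8, 2.0, 4.9]
width: 51.9
grasp_force: 30.0
```

```bash
python3 -c "
from fit import *
uz(); fitlid((60,195),45)"
```

```text
t 27.73 u -11.6 v 1.3 zc 58.2 F [0.8 2.  4.9] M [ 0.55 -0.2  -0.09] w 51.9
lid rel grip du,dz,tilt [ 39.2   9.9 143.5] cost 22 area 1073 conf 0.73
```

Call:
move_arm:
  rows:
    - [-0.1,0,0.3,0,0]
    - [-0.1,0,0.3,0,0]
    - [0,0,0.3,0,0]
    - [0,0,0.3,0,0]
    - [0,0,0,0,0]

```text
t: 28.45
ee_pos: [491.3, -157.2, 27.5]
orientation: [2.169, 2.271, 0.001]
ft_force: [1.2, 0.3, 5.2]
width: 51.8
grasp_force: 30.0
```

```bash
python3 -c "
from fit import *
uz(); im=fitlid((60,195),45)
cv2.imwrite('pics/s5.png',cv2.resize(im[130:290,200:400],(800,600)))"
```

```text
t 28.45 u -13.8 v 1.4 zc 46.2 F [1.2 0.3 5.2] M [ 0.25 -0.2  -0.05] w 51.8
lid rel grip du,dz,tilt [ 42.8  18.7 153.1] cost 24 area 1080 conf 0.7
```

View pics/s5.png

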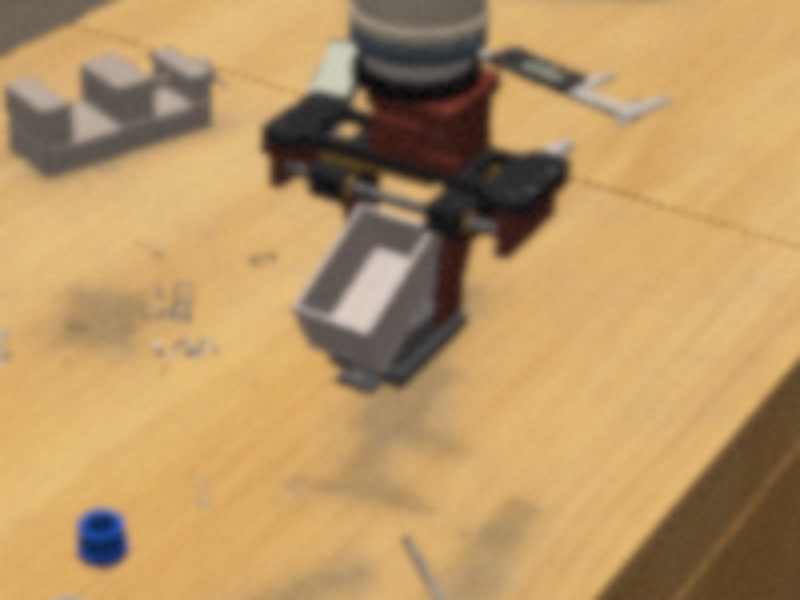

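The picture shows the lid open side up, still about 27° from flat and resting on the block edge, at (370,290) of the crop. I'll keep pressing it flat onto the block.

Call:
move_arm:
  rows:
    - [0,0,0.25,0,0]
    - [0,0,0.25,0,0]
    - [0,0,0.25,0,0]
    - [0,0,0.25,0,0]
    - [0,0,0,0,0]

```text
t: 29.18
ee_pos: [491.6, -157.6, 17.7]
orientation: [2.168, 2.271, 0.001]
ft_force: [0.4, -0.8, 6.8]
width: 51.7
grasp_force: 30.0
```

```bash
python3 -c "
from fit import *
uz(); im=fitlid((120,195),55)"
```

```text
t 29.18 u -14.2 v 1.6 zc 36.4 F [ 0.4 -0.8  6.8] M [ 0.06 -0.17 -0.02] w 51.7
lid rel grip du,dz,tilt [ 43.   25.7 163.9] cost 21 area 1096 conf 0.95
```

Call:
move_arm:
  rows:
    - [0,0,0.3,0,0]
    - [0,0,0,0,0]
    - [0,0,0,0,61]
    - [0,0,0,0,63]
    - [0,0,0,0,66]
    - [0,0,0,0,72]
    - [0,0,0,0,72]

```text
t: 30.15
ee_pos: [490.6, -156.8, 14.1]
orientation: [-2.169, -2.272, 0.0]
ft_force: [0.7, -0.2, -0.4]
width: 62.9
grasp_force: 0.0
```

```bash
python3 -c "
from fit import *
uz(); im=fitlid((120,195),55); im=fitlid((179.9,180.1),55)"
```

```text
t 30.15 u -13.4 v 0.6 zc 32.8 F [ 0.7 -0.2 -0.4] M [-0.08 -0.1   0.06] w 62.9
lid rel grip du,dz,tilt [ 34.2  26.7 179.6] cost 18 area 975 conf 0.69
lid rel grip du,dz,tilt [ 35.5  26.7 180. ] cost 20 area 1003 conf 0.63
```

Call:
move_arm:
  rows:
    - [0,0,-1.3,0,72]
    - [0,0,-1.3,0,72]
    - [2,0,0,0,72]
    - [1.8,0.05,0,0,72]
    - [0,0,0,0,50]
    - [0,0,0,0,20]
    - [0,0,0,0,0]
    - [0,0,0,0,0]

```text
t: 31.35
ee_pos: [489.3, -119.2, 40.0]
orientation: [-2.17, -2.271, 0.0]
ft_force: [-0.4, -0.4, -0.6]
width: 51.7
grasp_force: 30.0
```

```bash
python3 -c "
from fit import *
uz(); im=fitlid((120,195),55)"
```

```text
t 31.35 u 24.3 v 1.1 zc 58.7 F [-0.4 -0.4 -0.6] M [-0.02 -0.07 -0.  ] w 51.7
lid rel grip du,dz,tilt [ -4.5  -0.7 177.8] cost 14 area 811 conf 0.58
```

Gripped. Next I lift it, carry it to u≈135 and lower it to the table (TCP z from 40 to about 6).

Call:
move_arm:
  rows:
    - [0,0,-1,0,0]
    - [0,0,-1,0,0]
    - [3,0,0,0,0]
    - [4,0,0,0,0]
    - [4,0,0,0,0]
    - [0,0,2,0,0]
    - [0,0,2,0,0]
    - [0,0,0.6,0,0]
    - [0,0,0,0,0]

```text
t: 32.58
ee_pos: [484.4, -9.1, 14.4]
orientation: [-2.17, -2.272, 0.0]
ft_force: [-0.9, 1.2, -0.7]
width: 52.3
grasp_force: 30.0
```

```bash
python3 -c "
from fit import *
uz(); im=fitlid((120,195),55)"
```

```text
t 32.58 u 134.5 v 1.4 zc 33.1 F [-0.9  1.2 -0.7] M [-0.04 -0.1   0.  ] w 52.3
lid rel grip du,dz,tilt [ -5.6  -1.5 180.8] cost 18 area 864 conf 0.67
```

Call:
move_arm:
  rows:
    - [0,0,0.4,0,0]
    - [0,0,0.3,0,0]
    - [0,0,0.1,0,0]
    - [0,0,0,0,0]

```text
t: 33.17
ee_pos: [484.3, -9.0, 6.1]
orientation: [-2.169, -2.272, 0.0]
ft_force: [-0.5, 0.1, -0.6]
width: 51.7
grasp_force: 30.0
```

```bash
python3 -c "
from fit import *
uz()"
```

```text
t 33.17 u 134.6 v 1.3 zc 24.8 F [-0.5  0.1 -0.6] M [-0.05 -0.05 -0.04] w 51.7
```

Call:
move_arm:
  rows:
    - [0,0,0.2,0,0]
    - [0,0,0,0,0]
    - [0,0,0,0,61]
    - [0,0,0,0,64]
    - [0,0,0,0,80]
    - [0,0,0,0,80]
    - [0,0,0,0,80]
    - [0,0,0,0,80]

```text
t: 34.17
ee_pos: [484.3, -9.0, 4.1]
orientation: [-2.17, -2.272, 0.0]
ft_force: [0.1, -0.4, -0.2]
width: 70.3
grasp_force: 0.0
```

Call:
move_arm:
  rows:
    - [0,0,-2.5,0,80]
    - [0,0,-4,0,80]
    - [0,0,-4,0,90]
    - [0,0,-4,0,100]
    - [0,0,-3,0,100]
    - [0,0,0,0,100]
    - [0,0,0,0,100]

```text
t: 35.05
ee_pos: [483.7, -9.0, 178.5]
orientation: [-2.169, -2.272, 0.001]
ft_force: [0.3, 0.7, -0.2]
width: 87.8
grasp_force: 0.0
```

```bash
python3 - <<'E'
from fit import *
uz(); fitlid((120,195),50,[485,-10,25])
im=optics.get_image("scene")
for n in("scene","wrist"):
    if n=="wrist": optics.get_image(n)
    for l in("large_bushing","small_bushing","large_pocket","small_pocket","case"):
        c=cal(n); z={"large_bushing":11,"small_bushing":14,"case":34}.get(l,34)
        print(n,l,[(np.round(d["point"]).tolist(),round(d["conf"],2),ray(n,d["point"],z,c)[:2].round(1).tolist()) for d in spotter.find_in(n,l)][:4])
go([480.5,150,170],92.7)
E
```

```text
t 35.05 u 134.6 v 0.7 zc 197.2 F [ 0.3  0.7 -0.2] M [-0.04 -0.03 -0.03] w 87.8
no lid
scene large_bushing [([216.0, 296.0], 0.77, [481.0, 178.9]), ([251.0, 303.0], 0.68, [413.0, 152.0]), ([324.0, 179.0], 0.66, [532.8, -351.4]), ([223.0, 274.0], 0.63, [511.0, 121.2])]
scene small_bushing [([174.0, 266.0], 0.53, [612.3, 167.5])]
scene large_pocket [([300.0, 218.0], 0.56, [473.0, -121.6])]
scene small_pocket [([302.0, 216.0], 0.97, [471.6, -130.3])]
scene case [([327.0, 181.0], 0.64, [503.4, -313.6]), ([298.0, 220.0], 0.62, [470.4, -111.7])]
wrist large_bushing [([292.0, 26.0], 0.63, [505.2, 122.8])]
wrist small_bushing []
wrist large_pocket [([262.0, 275.0], 0.9, [490.3, -108.1])]
wrist small_pocket [([256.0, 276.0], 0.58, [484.3, -109.9])]
wrist case [([257.0, 274.0], 0.6, [485.1, -107.3])]
t 35.75 ee [484.3  -9.  179.2] yaw 92.64 shift cm [15.9   0.35  0.92] turn -0.06
```

Call:
move_arm:
  rows:
    - [5,0.1,0,0,60]
    - [5,0.1,0,0,60]
    - [5,0.1,0,0,60]
    - [4,0.1,3,0,60]
    - [0,0,2,0,60]
    - [0,0,0,0,60]

```text
t: 36.5
ee_pos: [478.3, 181.1, 127.9]
orientation: [-2.167, -2.272, 0.005]
ft_force: [0.3, 0.1, -0.3]
width: 52.8
grasp_force: 0.0
```

```bash
cat > circ.py <<'E'
from h import *
def rect(z,cx,cy,w=120,s=4):
    im=optics.get_image("wrist"); c=cal("wrist")
    P=np.array([[cx-w/2,cy-w/2],[cx+w/2,cy-w/2],[cx+w/2,cy+w/2],[cx-w/2,cy+w/2]])
    q=np.float32([proj("wrist",[*p,z],c) for p in P])
    H=cv2.getPerspectiveTransform(q,np.float32([[0,0],[w*s,0],[w*s,w*s],[0,w*s]]))
    return im,cv2.warpPerspective(im,H,(w*s,w*s)),c
def circles(z,cx,cy,r0,r1,w=120,s=4,p2=30):
    im,b,c=rect(z,cx,cy,w,s); g=cv2.medianBlur(cv2.cvtColor(b,cv2.COLOR_BGR2GRAY),5)
    C=cv2.HoughCircles(g,cv2.HOUGH_GRADIENT,1,10*s,param1=80,param2=p2,minRadius=int(r0*s),maxRadius=int(r1*s))
    out=[] if C is None else [(round(float(x)/s+cx-w/2,1),round(float(y)/s+cy-w/2,1),round(float(r)/s,1)) for x,y,r in C[0][:6]]
    print("circles x,y,r",out,"frame",proj("wrist",[cx,cy,z],c).round()); return out
E
python3 - <<'E'
from circ import *
go([480.5,180.5,4],92.7)
circles(22,481,180,12,16,w=80)
for d in spotter.regions_of("wrist","large_bushing")[:3]:
    p=np.argwhere(d["region"])[:,::-1]; W=np.array([ray("wrist",q,20) for q in p])[:,:2]
    im=None; print(d["conf"],np.round(d["point"]),W.min(0).round(1),W.max(0).round(1))
E
```

```text
t 36.5 ee [478.3 181.1 127.9] yaw 92.71 shift cm [-0.06  0.26 12.39] turn 0.01
circles x,y,r [(479.1, 184.6, 12.4)] frame [263. 189.]
0.57 [260. 181.] [466.1 166.5] [493.1 197. ]
0.56 [183. 208.] [403.1 140.3] [431.4 171.6]
0.55 [296. 251.] [497.2 102.9] [523.1 137.9]
```

Call:
move_arm:
  rows:
    - [0,0.15,4,0,60]
    - [0,0,4,0,60]
    - [0,0,2.2,0,60]
    - [0,0,1,0,60]
    - [0,0,0,0,60]

```text
t: 37.22
ee_pos: [481.5, 180.8, 17.6]
orientation: [2.17, 2.271, 0.001]
ft_force: [0.9, -0.3, 0.3]
width: 53.0
grasp_force: 0.0
```

```bash
python3 - <<'E'
from circ import *
go([479.7,180.8,15.5],92.7)
optics.get_image("wrist")
for d in spotter.regions_of("wrist","large_bushing")[:3]:
    p=np.argwhere(d["region"])[:,::-1]; W=np.array([ray("wrist",q,22) for q in p])[:,:2]
    print(d["conf"],np.round(d["point"]),W.min(0).round(1),W.max(0).round(1))
E
```

```text
t 37.23 ee [481.5 180.8  17.6] yaw 92.61 shift cm [ 0.   -0.18  0.21] turn -0.09
0.84 [142. 254.] [411.5 165.2] [432.  177.7]
0.56 [301. 349.] [494.3 106. ] [522.  133.6]
```

Call:
move_arm:
  rows:
    - [0,-0.15,0.2,0,60]
    - [0,0,0,0,30]
    - [0,0,0,0,10]
    - [0,0,0,0,0]
    - [0,0,0,0,0]
    - [0,0,-1.5,0,0]
    - [0,0,-4,0,0]
    - [0,0,-5,0,0]

```text
t: 38.33
ee_pos: [478.8, 180.7, 121.3]
orientation: [-2.169, -2.271, 0.003]
ft_force: [0.3, -0.3, -1.0]
width: 23.9
grasp_force: 29.9
```

Call:
move_arm:
  rows:
    - [-5,-0.3,-2,0,0]
    - [-6,-0.2,0,0,0]
    - [-6,-0.2,0,0,0]
    - [-6,-0.2,0,0,0]
    - [-5,-0.2,0,0,0]
    - [-4,0,0,0,0]
    - [0,0,0,0,0]

```text
t: 39.2
ee_pos: [483.6, -141.5, 141.1]
orientation: [2.173, 2.267, 0.001]
ft_force: [-0.1, 0.5, -0.1]
width: 23.9
grasp_force: 29.9
```

```bash
python3 - <<'E'
from circ import *
uz(); o=get_obs(); print(o["ee_pos"].round(1))
circles(34,488,-143,11,17,w=120)
im,b,c=rect(34,488,-143); cv2.imwrite("pics/case.png",b)
for l in("large_bushing","large_pocket","small_pocket","case"):
    for d in spotter.regions_of("wrist",l)[:2]:
        p=np.argwhere(d["region"])[:,::-1]; W=np.array([ray("wrist",q,34,c) for q in p])[:,:2]
        print(l,round(d["conf"],2),np.round(d["point"]),W.min(0).round(1),W.max(0).round(1))
E
```

```text
t 39.2 u 2.3 v -5.6 zc 159.8 F [-0.1  0.5 -0.1] M [ 0.02 -0.1   0.  ] w 23.9
[ 483.6 -141.5  141.1]
circles x,y,r [(486.1, -125.9, 13.9)] frame [266. 192.]
large_bushing 0.63 [270.  40.] [456.3 -54.7] [513.5  -0.9]
large_bushing 0.55 [263. 245.] [ 464.6 -214.9] [ 506.9 -157.4]
large_pocket 0.74 [266. 173.] [ 461.4 -188.9] [512.6 -84.5]
case 0.92 [267. 171.] [ 461.5 -188.9] [511.8 -84.6]
```

Call:
move_arm:
  rows:
    - [-3,0.3,0,0,0]
    - [-3,0,0,0,0]
    - [0,0,0,0,0]
    - [0,0,0,0,0]

```text
t: 40.0
ee_pos: [488.8, -197.9, 140.0]
orientation: [-2.168, -2.272, 0.0]
ft_force: [-0.2, 0.2, -1.2]
width: 24.0
grasp_force: 29.9
```

```bash
python3 - <<'E'
from circ import *
uz(); o=get_obs(); print(o["ee_pos"].round(1))
for p2 in(40,25,15):
    circles(34,488,-143,12,14.6,p2=p2); 
    circles(34,488,-143,14.6,17,p2=p2)
im,b,c=rect(34,488,-143,s=4); np.save("case.npy",b)
g=cv2.cvtColor(b,cv2.COLOR_BGR2GRAY)
# dark-ness along centre line & ascii map, 4 mm cells
m=cv2.resize(g,(30,30),interpolation=cv2.INTER_AREA)
for r in m: print(" ".join(f"{v:3d}" for v in r))
E
```

```text
t 40.0 u -54.3 v -3.1 zc 158.7 F [-0.2  0.2 -1.2] M [-0.02 -0.07 -0.02] w 24.0
[ 488.8 -197.9  140. ]
circles x,y,r [(486.9, -126.9, 14.1)] frame [263. 119.]
circles x,y,r [(488.1, -162.6, 16.6)] frame [263. 119.]
circles x,y,r [(488.1, -161.4, 14.4), (487.1, -126.9, 14.1)] frame [263. 119.]
circles x,y,r [(488.6, -162.9, 16.5), (488.6, -127.6, 14.7)] frame [263. 119.]
circles x,y,r [(486.9, -127.1, 14.1), (488.4, -161.6, 14.4)] frame [263. 119.]
circles x,y,r [(488.4, -162.6, 16.3), (486.9, -126.1, 14.7)] frame [263. 118.]
160 156 159 156 155 157 157 150 146 145 137 138 132 127 129 130 138 146 154 150 146 151 154 152 155 156 153 161 163 154
159 155 157 156 155 156 158 150 147 143 134 134 123 117 119 124 134 139 152 152 145 154 153 151 156 157 155 163 163 155
159 156 158 155 153 156 158 151 151 149 134 131 106  79  88 102  85  79 119 149 146 154 156 155 155 159 155 162 162 155
159 155 159 157 152 156 156 150 149 147 132 130 103  80  94 102  93  80 125 153 147 153 154 153 156 157 155 163 162 157
159 157 159 155 152 155 154 149 149 129 121 126 105  90  88  86  84  82 125 148 150 155 15
[... 2329 characters left out ...]
 122 125 129 116 105 101  85  73  73  73  73  73  85  90  87 122 153 152 154 158 159 157 162 157 157
143 139 138 129 121 121 124 126 122 124 123  98  76  85 101  78  77 130 151 152 145 153 153 152 157 159 157 160 155 156
140 138 137 130 119 122 122 124 122 123 125  98  77 101  91  85  77 130 151 152 147 152 153 152 157 157 156 160 154 155
138 138 133 126 120 124 122 124 123 122 129 106  86  87  92  79  77 132 147 152 146 150 151 151 157 159 156 161 158 157
135 136 127 118 119 123 121 125 121 122 129 136 133 141 147 150 152 145 148 152 147 151 151 150 157 160 155 160 157 156
129 126 125 120 119 122 124 125 123 121 126 139 135 142 149 149 152 144 147 152 148 151 150 150 156 159 153 158 156 155
```

```bash
cat > held.py <<'E'
from circ import *
def held(l,H,r,gb):
    for k in range(2):
        o=get_obs(); optics.get_image("wrist"); c=cal("wrist"); Rm=R.from_rotvec(o["orientation"]).as_matrix(); t=o["ee_pos"]
        for d in spotter.regions_of("wrist",l):
            p=np.argwhere(d["region"])[:,::-1]
            f=lambda z: np.array([Rm.T@(ray("wrist",q,z,c)-t) for q in p])
            T,B=f(t[2]-gb+H),f(t[2]-gb)
            if abs(T[:,0].mean())<30 and abs(T[:,1].mean())<30:
                print("held: along tool x: from top",(T[:,0].min()+r).round(1),"from bottom",(B[:,0].max()-r).round(1)," tool y top",((T[:,1].min()+T[:,1].max())/2).round(1),"bottom",((B[:,1].min()+B[:,1].max())/2).round(1),"conf",round(d["conf"],2),p.min(0),p.max(0))
E
python3 -c "
from held import *
held('large_bushing',22,14,15.6)
go([488.4,-162.7,120],92.7)"
```

```text
held: along tool x: from top 0.8 from bottom -1.5  tool y top 0.2 bottom 0.1 conf 0.76 [236 210] [285 273]
held: along tool x: from top 0.9 from bottom -1.4  tool y top 0.2 bottom 0.1 conf 0.68 [236 210] [285 273]
t 40.55 ee [ 489.1 -198.9  140.2] yaw 92.65 shift cm [3.62 0.09 2.02] turn -0.05
```

Call:
move_arm:
  rows:
    - [1.8,0.05,0,0,0]
    - [1.8,0.05,4,0,0]
    - [0,0,4,0,0]
    - [0,0,0.6,0,0]
    - [0,0,0,0,0]
    - [0,0,0,0,0]

```text
t: 41.3
ee_pos: [489.4, -163.3, 55.6]
orientation: [2.168, 2.27, 0.002]
ft_force: [-0.4, -0.4, -0.1]
width: 24.1
grasp_force: 29.9
```

```bash
python3 -c "
from held import *
go([488.4,-162.5,35],92.7)
circles(34,488,-143,14.4,17,p2=20); circles(34,488,-143,12,14.5,p2=20)
go([488.4,-162.5,35],92.7)"
```

```text
t 41.3 ee [ 489.4 -163.3   55.6] yaw 92.63 shift cm [ 0.09 -0.1   2.06] turn -0.07
circles x,y,r [(490.1, -177.1, 14.5), (486.6, -126.6, 14.6), (489.1, -161.9, 15.5)] frame [259. 193.]
circles x,y,r [(486.6, -126.9, 14.4), (489.9, -170.4, 14.1), (489.1, -159.6, 13.5)] frame [260. 193.]
t 41.4 ee [ 489.3 -163.4   55.5] yaw 92.63 shift cm [ 0.09 -0.09  2.05] turn -0.07
```

Aligned within about 1 mm. I'll lower slowly and watch the force.

Call:
move_arm:
  rows:
    - [0.08,-0.06,0.4,0,0]
    - [0,0,0.4,0,0]
    - [0,0,0.3,0,0]
    - [0,0,0,0,0]

```text
t: 41.9
ee_pos: [487.5, -162.1, 42.8]
orientation: [-2.169, -2.272, 0.001]
ft_force: [0.1, 0.0, -0.6]
width: 24.2
grasp_force: 29.9
```

```bash
python3 -c "
from held import *
uz(); go([488.4,-162.5,35],92.7)"
```

```text
t 41.9 u -18.5 v -2.7 zc 61.5 F [ 0.1  0.  -0.6] M [-0.03 -0.09 -0.  ] w 24.2
t 41.9 ee [ 487.5 -162.1   42.8] yaw 92.64 shift cm [-0.04  0.09  0.78] turn -0.06
```

Call:
move_arm:
  rows:
    - [0,0.04,0.4,0,0]
    - [0,0,0.2,0,0]
    - [0,0,0.1,0,0]
    - [0,0,0,0,0]

```text
t: 42.4
ee_pos: [488.1, -162.2, 36.1]
orientation: [-2.17, -2.272, 0.0]
ft_force: [-0.0, -0.6, -0.9]
width: 23.9
grasp_force: 29.9
```

```bash
python3 -c "
from held import *
uz(); go([488.4,-162.5,35],92.7)"
```

```text
t 42.4 u -18.6 v -2.1 zc 54.8 F [-0.  -0.6 -0.9] M [-0.05 -0.1   0.02] w 23.9
t 42.4 ee [ 488.1 -162.2   36.1] yaw 92.64 shift cm [-0.03  0.03  0.11] turn -0.06
```

Call:
move_arm:
  rows:
    - [0,0,0,0,35]
    - [0,0,0,0,50]
    - [0,0,-3,0,60]
    - [0,0,-4,0,60]
    - [0,0,-4,0,60]
    - [0,0,0,0,60]

```text
t: 43.15
ee_pos: [490.2, -162.9, 149.1]
orientation: [2.166, 2.268, 0.004]
ft_force: [-1.3, 1.0, 1.1]
width: 52.4
grasp_force: 0.0
```

```bash
python3 -c "
from held import *
o=get_obs(); print(o['width']); optics.get_image('wrist'); c=cal('wrist')
for d in spotter.regions_of('wrist','large_bushing')[:2]:
    p=np.argwhere(d['region'])[:,::-1]; W=np.array([ray('wrist',q,42,c) for q in p])[:,:2]
    print(round(d['conf'],2),np.round(d['point']),W.min(0).round(1),W.max(0).round(1))
circles(42,488,-160,12,15.5,w=70,p2=20)
go([596,172,150],92.7)"
```

```text
52.35323490452398
0.9 [255. 177.] [ 473.5 -174. ] [ 499.2 -144.9]
circles x,y,r [(488.1, -160.6, 15.1), (485.9, -126.4, 13.3)] frame [261. 187.]
t 43.3 ee [ 487.5 -162.   145.5] yaw 92.64 shift cm [32.86 12.37 -0.45] turn -0.06
```

Call:
move_arm:
  rows:
    - [4.7,1.77,0,0,60]
    - [4.7,1.77,0,0,60]
    - [4.7,1.77,0,0,60]
    - [4.7,1.77,0,0,60]
    - [4.7,1.77,0,0,60]
    - [4.7,1.77,0,0,60]
    - [4.7,1.77,0.5,0,60]
    - [0,0,1,0,60]
    - [0,0,0,0,60]

```text
t: 44.42
ee_pos: [594.8, 171.4, 128.6]
orientation: [-2.167, -2.271, 0.007]
ft_force: [0.4, -0.5, -0.4]
width: 52.6
grasp_force: 0.0
```

```bash
python3 -c "
from held import *
optics.get_image('wrist'); c=cal('wrist')
for d in spotter.regions_of('wrist','small_bushing')[:3]:
    p=np.argwhere(d['region'])[:,::-1]; T=np.array([ray('wrist',q,28,c) for q in p])[:,:2];B=np.array([ray('wrist',q,0,c) for q in p])[:,:2]
    print(round(d['conf'],2),np.round(d['point']),'x',((T.min(0)+T.max(0))/2)[0].round(1),'y top',(T.min(0)[1]+12).round(1),'y bot',(B.max(0)[1]-12).round(1),T.min(0).round(1),T.max(0).round(1))
circles(28,597,171,10,14,w=80,p2=20)
go([596,172,15.5],92.7)"
```

```text
0.88 [267. 182.] x 598.2 y top 173.8 y bot 170.2 [587.8 161.8] [608.5 188.2]
circles x,y,r [(598.6, 171.9, 10.4)] frame [262. 189.]
t 44.58 ee [596.2 170.8 130.7] yaw 92.57 shift cm [ 0.12  0.   11.52] turn -0.13
```

Call:
move_arm:
  rows:
    - [0.1,0.2,4,0,60]
    - [0,0,4,0,60]
    - [0,0,2.4,0,60]
    - [0,0,1.05,0,60]
    - [0,0,0,0,60]
    - [0,0,0,0,60]

```text
t: 45.32
ee_pos: [599.6, 173.3, 17.9]
orientation: [2.169, 2.271, 0.003]
ft_force: [0.0, -0.2, 0.9]
width: 52.8
grasp_force: 0.0
```

```bash
python3 -c "
from held import *
go([598.2,172,15.8],92.7)"
```

```text
t 45.33 ee [599.6 173.3  17.9] yaw 92.62 shift cm [-0.12 -0.15  0.21] turn -0.08
```

Call:
move_arm:
  rows:
    - [-0.1,-0.1,0.2,0,60]
    - [0,0,0,0,30]
    - [0,0,0,0,10]
    - [0,0,0,0,0]
    - [0,0,0,0,0]
    - [0,0,-1.5,0,0]
    - [0,0,-4,0,0]
    - [0,0,-5,0,0]
    - [0,0,-1,0,0]

```text
t: 46.45
ee_pos: [600.0, 172.9, 134.1]
orientation: [2.167, 2.27, 0.009]
ft_force: [-0.0, -0.2, -0.5]
width: 21.5
grasp_force: 30.0
```

Call:
move_arm:
  rows:
    - [-4.2,-1.79,0,0,0]
    - [-4.2,-1.79,0,0,0]
    - [-4.2,-1.79,0,0,0]
    - [-4.2,-1.79,0,0,0]
    - [-4.2,-1.79,0,0,0]
    - [-4.2,-1.79,0,0,0]
    - [-4.2,-1.79,0,0,0]
    - [0,0,0,0,0]
    - [0,0,0,0,0]

```text
t: 47.58
ee_pos: [486.0, -127.0, 129.5]
orientation: [-2.17, -2.271, -0.0]
ft_force: [0.3, 1.4, -0.7]
width: 21.2
grasp_force: 30.0
```

```bash
python3 -c "
from held import *
held('small_bushing',28,12,15.8)
circles(34,488,-143,12,14.6,p2=20)
go([487,-127,56],92.7)"
```

```text
held: along tool x: from top 1.0 from bottom -1.3  tool y top 0.4 bottom 0.4 conf 0.96 [239 214] [282 276]
held: along tool x: from top 0.7 from bottom -1.0  tool y top 0.4 bottom 0.4 conf 0.77 [239 213] [283 276]
circles x,y,r [(489.1, -180.4, 12.4), (486.9, -126.9, 13.2)] frame [261. 212.]
t 47.83 ee [ 486.4 -126.3  129.6] yaw 92.73 shift cm [-0.07  0.05  7.36] turn 0.03
```

Call:
move_arm:
  rows:
    - [-0.05,0.03,4,0,0]
    - [0,0,3.3,0,0]
    - [0,0,0,0,0]
    - [0,0,0,0,0]

```text
t: 48.32
ee_pos: [487.1, -127.5, 57.4]
orientation: [2.168, 2.272, 0.001]
ft_force: [0.5, -0.1, -0.3]
width: 21.0
grasp_force: 30.0
```

```bash
python3 -c "
from held import *
go([486.8,-126.8,36],92.7)"
```

```text
t 48.33 ee [ 487.1 -127.5   57.4] yaw 92.68 shift cm [ 0.07 -0.03  2.14] turn -0.02
```

Call:
move_arm:
  rows:
    - [0.04,0,0.5,0,0]
    - [0,0,0.5,0,0]
    - [0,0,0.4,0,0]
    - [0,0,0,0,0]

```text
t: 48.82
ee_pos: [486.2, -127.3, 42.4]
orientation: [-2.169, -2.272, 0.0]
ft_force: [-0.7, -0.0, -0.8]
width: 21.2
grasp_force: 30.0
```

```bash
python3 -c "
from held import *
uz(); go([486.8,-126.8,36],92.7)"
```

```text
t 48.83 u 16.3 v -2.3 zc 61.1 F [-0.7 -0.  -0.8] M [-0.04 -0.06  0.  ] w 21.2
t 48.83 ee [ 486.2 -127.3   42.4] yaw 92.64 shift cm [0.05 0.06 0.64] turn -0.06
```

Inside the pocket with no force. I'll go home, release, and back off.

Call:
move_arm:
  rows:
    - [0,0,0.4,0,0]
    - [0,0,0.2,0,0]
    - [0,0,0.1,0,0]
    - [0,0,0,0,0]
    - [0,0,0,0,35]
    - [0,0,0,0,50]
    - [0,0,-3,0,60]
    - [0,0,-4,0,60]
    - [0,0,-4,0,60]

```text
t: 49.95
ee_pos: [486.2, -127.3, 146.8]
orientation: [-2.169, -2.272, 0.0]
ft_force: [0.6, -1.2, 0.3]
width: 52.5
grasp_force: 0.0
```

Call:
move_arm:
  rows:
    - [-3,0,-1,0,60]
    - [-4,0,0,0,60]
    - [0,0,0,0,60]
    - [0,0,0,0,60]

```text
t: 50.45
ee_pos: [489.2, -196.8, 155.4]
orientation: [-2.17, -2.271, 0.0]
ft_force: [0.5, 0.1, 0.1]
width: 52.5
grasp_force: 0.0
```

```bash
python3 - <<'E'
from fit import *
from circ import circles
uz(); optics.get_image("wrist"); c=cal("wrist")
for l,z,r,h in(("large_bushing",42,14,22),("small_bushing",48,12,28)):
    for d in spotter.regions_of("wrist",l)[:3]:
        p=np.argwhere(d['region'])[:,::-1]; T=np.array([ray('wrist',q,z,c) for q in p])[:,:2]
        print(l,round(d['conf'],2),np.round(d['point']),'x',((T.min(0)+T.max(0))/2)[0].round(1),'y top',(T.min(0)[1]+r).round(1),T.min(0).round(1),T.max(0).round(1))
circles(48,487,-127,10,13.5,w=60,p2=20); circles(42,488,-162,12,15.5,w=60,p2=20)
fitlid((150,200),40,[484,-10,25])
for d in spotter.find_in("scene","small_bushing")[:3]+spotter.find_in("scene","large_bushing")[:4]: print(np.round(d["point"]),round(d["conf"],2))
print(proj("scene",[487,-127,44]).round(),proj("scene",[488.4,-162.6,40]).round())
E
```

```text
t 50.45 u -53.3 v -2.6 zc 174.1 F [0.5 0.1 0.1] M [-0.03 -0.07 -0.02] w 52.5
large_bushing 0.82 [255. 149.] x 487.9 y top -160.8 [ 475.  -174.8] [ 500.7 -147.4]
large_bushing 0.3 [261. 116.] x 487.7 y top -180.3 [ 462.5 -194.3] [512.9 -91.3]
small_bushing 0.9 [256. 100.] x 485.9 y top -126.1 [ 474.8 -138.1] [ 497.  -116.1]
small_bushing 0.57 [291. 338.] x 522.6 y top -365.1 [ 507.2 -377.1] [ 537.9 -280.2]
circles x,y,r [(487.1, -126.4, 13.4)] frame [262.  99.]
circles x,y,r [(488.4, -163.1, 12.3)] frame [261. 144.]
lid rel grip du,dz,tilt [-1.800e+00  1.000e-01  1.803e+02] cost 45 area 1196 conf 0.68
[294. 210.] 0.4
[251. 302.] 0.67
[223. 273.] 0.65
[296. 211.] [303. 206.]
```

```bash
python3 -c "
from workcell import close_job
print(close_job())"
```

```text
the job is handed in; nothing more can be done
None
```

I handed the job in at about 51 s: the lid lies open side up beside the case and both bushings are in their own pockets by my last camera check, but the hand-in returned no verdict.

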